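# Slide the beaker off the hotplate onto the cooling block

## Robot

A 6-joint arm with a two-finger parallel gripper is mounted at the origin on the work surface. World frame = base frame: x ahead of the robot, y to its left, z up, the work surface at z = 0. Lengths are in mm, angles in rad, forces in N, time in s.
With the tool pointing down it reaches from about 350 to 975 mm from the base axis. Payload 7.1 kg.
Tool frame: the origin (TCP) lies at the very end of the fingers, on their centre line; the grasp point (between the pads) lies 19 mm behind it; z points along the fingers, y is the line along which they close (so a half turn about z gives the same grasp; the last joint's range is limited). The gripper opens to 88 mm and grips with 3 to 60 N. Pads are 20 mm wide; open, the fingers measure 115 mm over their backs; the gripper's body (75 mm by 178 mm) begins 61 mm behind the grasp point.
Start: joints at [1.218, 0.423, 1.63, -0, 1.089, -0.019], TCP at [204.74, 590.497, 222.675] pointing down, gripper open.
Joint ranges: [-3, 3], [-0.9, 2.11], [0.09, 2.58], [-1.31, 4.45], [0.11, 2.69], [-2.54, 2.54]. Speed limits (rad/s): [2.39, 2.39, 3.01, 3.14, 3.14, 3.14].

## Interface

Orientations are given as a rotation vector (axis times angle).
In Python, from workcell import ctrl, optics gives the robot as it stands.
- The arm moves only by the shell command python3 -m jog 'ROWS'. ROWS is JSON, a list of rows, each a list of 7 numbers: the shift along the tool's x, y, z in units of 40 mm (1.0 is 40 mm), then the turn, a rotation vector about the tool's x, y, z in units of 6 degrees (1.0 is 6 degrees), then the opening, from 0 (shut) to 1 (fully open). A call has 1 to 20 rows; each row shifts and turns the commanded pose from where the row before left it, along the tool's axes as they then stand; what a row does not reach is not made up. A row lasts 1/10 s, in which the tool goes at most 50 mm and 8.59 degrees, less where a joint would pass 70% of its speed; a pose out of reach is approached as far as the arm can. A call is refused whole if a number of a shift passes 1 or a number of a turn 1, either way. A call with a gripper value outside its range is refused whole. The fingers move at their own pace and stop on an object; the grip force is fixed at half the most. Time passes only in rows, so rows that do not move let the fingers close. It gives the time, the measured TCP pose, the force, the opening and the grip force at its end, in the units of the state.
- ctrl.get_obs(): the state, without advancing time (a new reading comes with each control period).
- optics.get_image(name): name is "side" or "top"; returns the picture (480x640x3 uint8, red, green, blue); there is no depth.
- optics.camera_model(name): a dict with "fov_y" (degrees; the focal length in pixels is half the picture's height over the tangent of half this angle, whatever the lens; pixels are square), "cx", "cy" (the principal point, pixels), "k1" (the pictures are not rectified: a ray, as slopes to the right and down, at radius r is drawn at 1 + k1 r^2 times it, then the intrinsics apply), "view" (4x4, takes a point from world to camera coordinates). Camera axes: x right, y up, looking along -z (the intrinsics and any distortion apply to the point x, -y, -z); pixel columns grow to the right and rows downward; lengths in mm; the calibration is good to about 2 mm. A picture is of the moment at which its call begins. camera_model takes no time and is no camera call.
- ctrl.close_job(): hands the job in; it is judged then, once.
Trained networks look in the newest picture that a camera, given by its name, has taken for a name from the list of things; names that differ only in an ending like _2 or _b are one class to them, and where a whole thing is asked for, a point or a joint stands for the part that bears it (a point fixed in the world has none). Each returns a list of dicts, best first, with "conf" (0 to 1); they miss things now and then, are a little off and sometimes report something else, mostly with a low value. They report only what shows in the picture. A call takes as long as a camera call. They do not tell look-alikes from the thing itself.
- optics.masks_of(target, camera): "pixels" (480x640 bool, what is visible of it) and "extent" ([centre column, centre row, width, height] in pixels, round what is visible of it).
The state is a dict: "t": time; "qpos": joint angles; "qvel": joint speeds; "joint_torque": joint torques, N m; "ee_pos": TCP position; "orientation": TCP orientation; "ft_force": force on the tool from outside, world axes, zero at the start; "moment": the same for the moment, N m; "width": finger opening in mm; "grasp_force": force on a finger pad.
Only numpy, scipy, OpenCV 4.12 (cv2) and the standard library are available. Lean on these libraries where they do the work, as an engineer would, in place of code of your own. Each camera call takes 0.05 s, during which the arm holds its last target. There are 200 camera calls.

## Task

The steel beaker has to come off the hotplate without being lifted: first push the loose white cooling block along the bench until its side sits flush against the side of the hotplate (firm contact, but do not ram it), so that the gap is closed, and only then slide the beaker sideways across the joint until it stands centred on the blue ring on the block. Keep the beaker upright and on the surface all the way, leave the block flush, do not bump the steel bar above, and leave everything else on the bench where it is.

Things in the scene. Friction and masses are not known exactly. Their poses are not given: they have to be found in the camera images.
- hotplate: slim laboratory hotplate, fixed: white case, black top with a red ring; 180 mm deep (x), 200 mm wide (y), top 50 mm above the bench. Origin: centre of its underside, on the bench; x points away from the robot, its knobs face -x. Its two y ends, 100 mm from the origin, are flat upright faces; the block belongs against the end it lies beside.
- block: loose white heat-proof cooling block, 140 x 140 mm, 48 mm tall (2 mm lower than the hotplate), 0.45 to 0.9 kg, slides at 4 to 10 N; pressed on at 15 to 20 N it squares up. Lies 10 to 60 mm beside the hotplate's +y or -y end, turned up to 12 degrees from square to it. Origin: centre of its underside; x and y square to its sides; a y side (70 mm from the origin) faces the hotplate.
- block_ring (a point): centre of the blue ring (92 mm across) on top of the block, right above the block's origin, at the height of the block's top
- beaker: open stainless steel beaker with a blue foot, outer diameter 64 mm, 90 mm tall, 0.25 to 0.5 kg, standing on the hotplate near the red ring. Origin: centre of its underside; z up along its axis. It can be gripped across its diameter at about mid-height.
- gantry: fixed frame: a level steel bar 16 mm thick, axis 250 mm above the bench, above the frame's y axis, along the hotplate's y, 940 mm long, on two upright rods at y = -450 and +450 mm with bases 160 x 90 mm. Origin: mid-way between the bases, on the bench. The bar runs right over beaker and block: the gripper must reach under it, tilted, from the robot's side.
- burner: spirit burner, bright steel can 72 mm across with a brass neck, 90 mm tall; stands on the other side of the hotplate from the block. Loose, to be left alone. Origin: centre of its underside.
- tweezers: steel tweezers 150 mm long and 7 mm thick, lying on the bench between robot and hotplate. Loose, to be left alone. Origin: centre of its underside.
- bowl: white porcelain evaporating bowl, 80 mm across, 32 mm tall, between robot and hotplate. Loose, to be left alone. Origin: centre of its underside.
- amber_bottle: amber glass bottle with black cap, 60 mm across, 130 mm tall, beyond the hotplate. Loose, to be left alone. Origin: centre of its underside.
- jar: white plastic jar, 64 mm across, 90 mm tall, beyond the hotplate. Loose, to be left alone. Origin: centre of its underside.
- crucible: small white porcelain crucible, 42 mm across, 36 mm tall, beyond the hotplate. Loose, to be left alone. Origin: centre of its underside.
- weight: brass balance weight, 38 mm across, 56 mm tall, beyond the hotplate. Loose, to be left alone. Origin: centre of its underside.
There are look-alikes about, which are no part of the job. Leave any yellow look-alike of the block alone.

How it is judged (in metres and radians):
On the way:
1. the block is butted flush against the hotplate's side while the beaker still stands on the hotplate ((y of block in the frame of hotplate between 0.167 and 0.172 m or y of block in the frame of hotplate between -0.172 and -0.167 m) and angle between the x axis of block and the x axis of hotplate, either way round below 0.03 rad and x of block in the frame of hotplate between -0.06 and 0.06 m and horizontal distance between beaker and hotplate below 0.08 m), for 0.2 s.
At the end, for the whole second after the job is handed in: The block's side is flush against either end of the hotplate (gap under 2 mm at the middle, square within 0.03 rad, middles within 60 mm along the joint), and the beaker stands upright and still on the block, within 12 mm of the blue ring's centre ((y of block in the frame of hotplate between 0.167 and 0.172 m or y of block in the frame of hotplate between -0.172 and -0.167 m) and angle between the x axis of block and the x axis of hotplate, either way round below 0.03 rad and x of block in the frame of hotplate between -0.06 and 0.06 m and horizontal distance between beaker and block_ring below 0.012 m and angle between beaker's own z axis and vertical below 0.05 rad and height (world z) of beaker between 0.044 and 0.052 m and linear speed of each of beaker, block below 0.02 m/s); the robot touches nothing.
It fails at once if the beaker is lifted more than 6 mm above the hotplate's top (height (world z) of beaker above 0.056 m).
It fails at once if the beaker falls off or tips by more than 0.2 rad (height (world z) of beaker below 0.04 m or angle between beaker's own z axis and vertical above 0.2 rad).
It fails at once if the block is rammed against the hotplate with more than 45 N (contact force between block and hotplate above 45 N).
It fails at once if the overhead bar or its stands are bumped with more than 8 N (contact force between gantry and anything else above 8 N).
It fails at once if another thing on the bench is moved by more than 30 mm (distance of any of burner, tweezers, bowl, amber_bottle, jar, crucible, weight from where it was at the start of the episode above 0.03 m).
It also fails if it takes over 67 s, if anything falls off the work surface, if the arm or the gripper's body presses on something with over 40 N, if the wrist force passes 120 N, or if a joint passes its speed limit or range.

## Working session

There is one attempt and no reset: what is moved stays moved. The work goes in short steps, Python scripts to look and compute and a shell command to move; the robot and the scene stay as the last step left them, time stands still between calls to the robot, and variables do not carry over. Pictures are saved under pics/ and viewed, at most 10 in all, crops included, and the job is handed in when it is done.

```bash
ls; mkdir -p pics
python3 - <<'E'
from workcell import ctrl, optics
import cv2,numpy as np
for n in("side","top"):
    im=optics.get_image(n); cv2.imwrite(f"pics/{n}0.png",im[:,:,::-1])
    m=optics.camera_model(n); print(n,{k:(np.round(v,3).tolist()) for k,v in m.items()})
    for t in ["hotplate","block","beaker","gantry","burner","bowl","tweezers","block_ring"]:
        for d in optics.masks_of(t,n): print(t,round(d["conf"],2),np.round(d["extent"]))
o=ctrl.get_obs(); print(o)
E
```

```text
pics
side {'fov_y': 54.607, 'cx': 312.515, 'cy': 241.889, 'k1': -0.014, 'view': [[0.83, -0.558, 0.006, -357.351], [0.377, 0.569, 0.731, -351.768], [-0.411, -0.604, 0.683, -778.559], [0.0, 0.0, 0.0, 1.0]]}
hotplate 0.8 [356. 308. 126. 100.]
hotplate 0.56 [351. 265.  36.  54.]
block 0.96 [303. 245.  81.  67.]
block 0.65 [155. 199.  73.  54.]
block 0.6 [467. 310.  38.  50.]
beaker 0.61 [353. 263.  37.  55.]
gantry 0.61 [423. 292. 432. 376.]
burner 0.8 [443. 369.  41.  48.]
bowl 0.93 [356. 394.  42.  41.]
tweezers 0.95 [281. 314.  47.  51.]
tweezers 0.55 [350. 264.  36.  51.]
block_ring 0.8 [303. 247.  83.  67.]
block_ring 0.59 [154. 195.  75.  52.]
top {'fov_y': 50.818, 'cx': 319.958, 'cy': 244.822, 'k1': 0.021, 'view': [[-0.001, -1.0, -0.026, 207.088], [0.998, -0.002, 0.064, -566.35], [-0.064, -0.026, 0.998, -1164.162], [0.0, 0.0, 0.0, 1.0]]}
hotplate 0.74 [407. 255.  95.  88.]
block 0.84 [153. 353.  75.  81.]
block 0.47 [406. 254.  99.  93.]
beaker 0.72 [396. 247.  33.  36.]
gantry 0.69 [409. 250. 458. 113.]
burner 0.61 [502. 236.  39.  32.]
bowl 0.63 [484. 311.  34.  38.]
tweezers 0.8 [375. 313.  65.  10.]
block_ring 0.7 [317. 255.  72.  75.]
block_ring 0.57 [152. 352.  80.  77.]
{'t': 0.9, 'qpos': array([ 1.21799087e+00,  4.23048293e-01,  1.62991764e+00, -2.50548935e-05,
        1.08858328e+00, -1.90037796e-02]), 'qvel': array([ 0.0009769 ,  0.0001814 ,  0.00042112,  0.000207  , -0.00108976,
       -0.00017349]), 'joint_torque': array([-4.17097390e-04, -5.44541681e+01, -2.74055994e+01,  6.42790832e-02,
        1.67580193e-02, -3.12672307e-05]), 'ee_pos': array([204.75176625, 590.49154904, 222.70042674]), 'orientation': array([5.21880586e-01, 3.09791180e+00, 6.06114471e-05]), 'ft_force': array([-0.3051092 , -0.22303882, -0.6463942 ]), 'moment': array([ 0.02221473, -0.04972873,  0.02738695]), 'grasp_force': 0.0, 'width': 88.17688937082764}
```

View pics/top0.png

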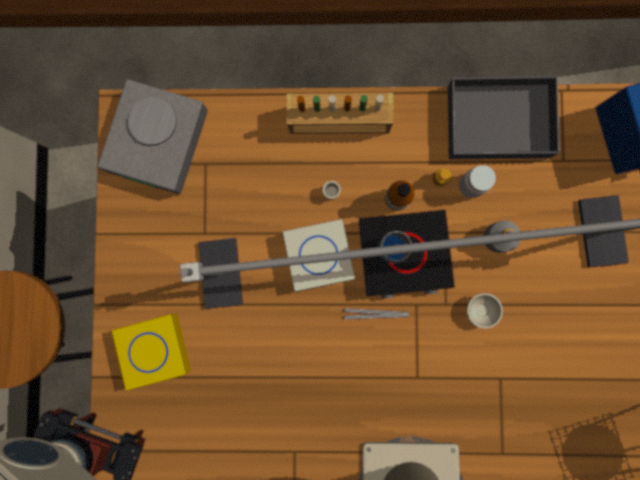

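View pics/side0.png

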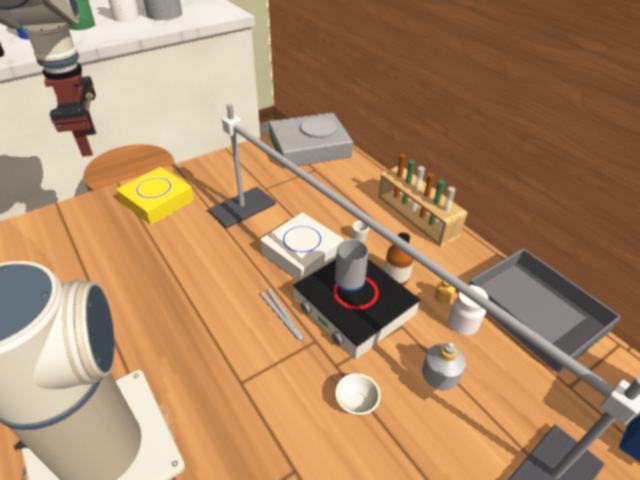

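The candidates for the block are the white block at top (318,255) / side (302,243), and the yellow look-alike at top (150,352) / side (155,195), which I'll leave alone. For the beaker, there's the steel one with the blue foot at top (397,247) / side (351,265), against the burner at top (502,236) / side (443,367). I choose the white block on the hotplate's +y side and the beaker on the red ring, and I'll check both in one close crop.

```bash
cat > h.py <<'E'
import numpy as np,cv2
from workcell import ctrl,optics
from scipy.spatial.transform import Rotation as R
def model(n):
    m=optics.camera_model(n); f=240/np.tan(np.radians(m["fov_y"])/2); return m,f,np.array(m["view"])
def ray(n,p):
    m,f,V=model(n); d=np.array([(p[0]-m["cx"])/f,(p[1]-m["cy"])/f]); u=d.copy()
    for _ in range(10): u=d/(1+m["k1"]*(u@u))
    Rm=V[:3,:3]; return -Rm.T@V[:3,3], Rm.T@np.array([u[0],-u[1],-1])
def at(n,p,z):
    c,d=ray(n,p); return (c+d*(z-c[2])/d[2])[:2]
def proj(n,X):
    m,f,V=model(n); c=V[:3,:3]@np.array(X,float)+V[:3,3]; u=np.array([c[0],-c[1]])/-c[2]
    return u*(1+m["k1"]*(u@u))*f+[m["cx"],m["cy"]]
E
python3 - <<'E'
from h import *
top=cv2.imread("pics/top0.png");side=cv2.imread("pics/side0.png")
a=cv2.resize(top[195:310,270:470],None,fx=4,fy=4,interpolation=cv2.INTER_CUBIC)[:460]
b=cv2.resize(side[200:360,250:430],None,fx=4,fy=4,interpolation=cv2.INTER_CUBIC)
cv2.imwrite("pics/tc.png",a);cv2.imwrite("pics/sc.png",cv2.resize(b,None,fx=.9,fy=.9))
def rect(mask,n,z):
    c=max(cv2.findContours(mask.astype(np.uint8),0,1)[0],key=cv2.contourArea)[:,0]
    P=np.array([at(n,p,z) for p in c],np.float32); r=cv2.minAreaRect(P); print(np.round(r[0]),np.round(r[1]),round(r[2],2))
hsv=cv2.cvtColor(top,cv2.COLOR_BGR2HSV)
w=(hsv[...,1]<70)&(hsv[...,2]>150); w[:,:275]=0;w[:,362:]=0;w[:215]=0;w[300:]=0
w=cv2.morphologyEx(w.astype(np.uint8),3,np.ones((13,13)));print("block");rect(w,"top",48)
k=(hsv[...,2]<45);k[:,:352]=0;k[:,460:]=0;k[:205]=0;k[303:]=0
k=cv2.morphologyEx(k.astype(np.uint8),3,np.ones((21,21)));print("plate");rect(k,"top",50)
for nm,im,n,box in(("top",top,"top",(290,225,350,285)),("side",side,"side",(275,220,330,260))):
    h=cv2.cvtColor(im,cv2.COLOR_BGR2HSV);m=(h[...,0]>100)&(h[...,0]<130)&(h[...,1]>90);q=np.zeros_like(m);q[box[1]:box[3],box[0]:box[2]]=1
    ys,xs=np.nonzero(m&q);e=cv2.fitEllipse(np.c_[xs,ys].astype(np.float32)); print(n,"ring",e,at(n,e[0],48))
for X in ((0,)):
    pass
for n in("side","top"):
    for t in("beaker","burner","bowl"):
        d=optics.masks_of(t,n)
        if d:
            e=d[0]["extent"];print(t,n,np.round(e), at(n,(e[0],e[1]), 95 if t=="beaker" else 45))
for p in[(191,271)]: print("gantry end",at("top",p,250))
print(at("top",(409,248),250),at("top",(580,232),250))
E
```

```text
block
[543. 210.] [138. 137.] 11.25
plate
[544.  11.] [181. 197.] 5.74
top ring ((317.88690185546875, 254.74444580078125), (37.75062942504883, 38.09635925292969), 49.263427734375) [542.19363503 210.2179959 ]
side ring ((301.48309326171875, 240.12474060058594), (23.404083251953125, 37.18115234375), 84.09173583984375) [538.10209224 206.9511831 ]
beaker side [353. 263.  37.  55.] [561.65884696  44.7474579 ]
burner side [443. 369.  41.  48.] [ 567.85728462 -222.52827636]
bowl side [356. 394.  42.  41.] [ 404.94396837 -174.71913134]
beaker top [396. 247.  33.  36.] [556.95302212  37.77263768]
burner top [502. 236.  39.  32.] [ 584.43476812 -207.19373356]
bowl top [484. 311.  34.  38.] [ 415.66617029 -163.74522939]
gantry end [502.85470698 444.62176549]
[545.55230693  32.6817416 ] [ 574.63871234 -283.30500184]
```

View pics/tc.png

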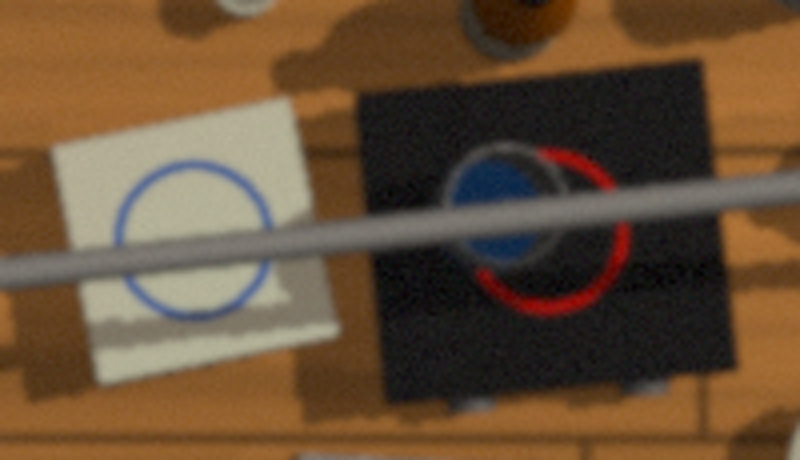

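View pics/sc.png

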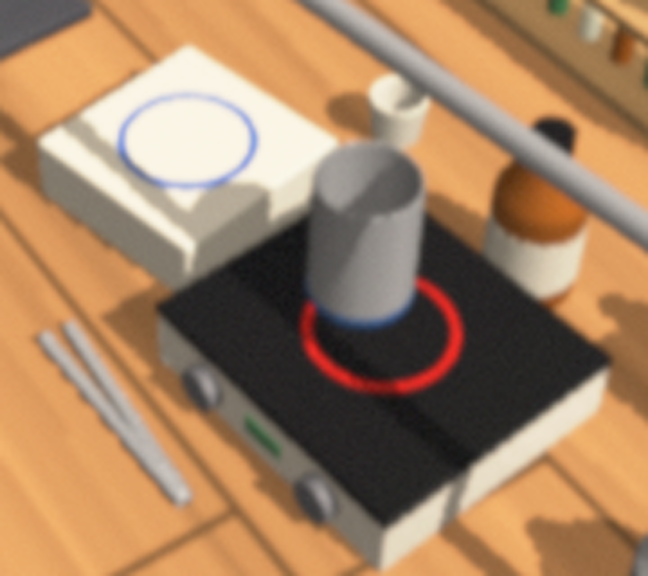

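The pictures show the white block at top (318,255), on the hotplate's +y side, with a gap of about 28 mm and turned about 5.6° from the hotplate. The beaker with the blue foot stands at top (396,246), and its foot at side (349,287). The bar runs over all of it at about plate x = +4. I'll push on the block's +y face with the fingers closed, tilted 45° under the bar.

```bash
cat >> h.py <<'E'
C=np.array([544.,11.]);TH=np.radians(5.74)
ex=np.array([np.cos(TH),np.sin(TH)]);ey=np.array([-np.sin(TH),np.cos(TH)])
W=lambda x,y:C+x*ex+y*ey
P=lambda q:np.array([(np.array(q)[:2]-C)@ex,(np.array(q)[:2]-C)@ey])
def Rt(t):  # tool tilted t deg, yaw of hotplate
    t=np.radians(t);z=np.r_[np.sin(t)*ex,-np.cos(t)];y=np.r_[ey,0];return R.from_matrix(np.c_[np.cross(y,z),y,z])
def delta(pos,rot):
    o=ctrl.get_obs();r=R.from_rotvec(o["orientation"])
    print("tool rot units",np.round((r.inv()*rot).as_rotvec(degrees=True)/6,2),"shift units in current axes",np.round(r.inv().apply(pos-o["ee_pos"])/40,2),"in target axes",np.round(rot.inv().apply(pos-o["ee_pos"])/40,2),"t",o["t"],"plate",np.round(P(o["ee_pos"]),1),np.round(o["ee_pos"],1),"F",np.round(o["ft_force"],1))
E
python3 - <<'E'
from h import *
r=Rt(45); tgt=np.r_[W(28,308),28]; print(tgt)
delta(tgt-180*r.as_matrix()[:,2],r); delta(tgt,r)
for p in[(396.5,246.2)]: b=at("top",p,140); print("beaker",b,P(b))
# side: foot ring bottom centre est: foot ellipse in crop -> pixel
for p in [((365/.9/4*1)+250-0,0)]: pass
s=[(250+366/3.6,200+308/3.6)]
for p in s: b=at("side",p,50); print("beaker foot side",p,b,P(b))
s=(250+368/3.6,200+175/3.6); b=at("side",s,140); print("rim side",b,P(b))
print("plate corners side",[np.round(P(at("side",(250+x/3.6,200+y/3.6),50)),1) for x,y in[(158,308),(383,528),(610,360)]])
print("plate corners top",[np.round(P(at("top",(270+x/4,195+y/4),50)),1) for x,y in[(358,97),(703,62),(736,370),(388,402)]])
print("block corners top",[np.round(P(at("top",(270+x/4,195+y/4),48)),1) for x,y in[(53,147),(292,97),(340,333),(100,385)]])
E
```

```text
[541.05517086 320.25608803  28.        ]
tool rot units [-1.63 -7.38 -3.93] shift units in current axes [-7.27 -4.97  1.68] in target axes [-2.   -7.56  4.38] t 1.2 plate [-279.6  610.5] [204.7 590.5 222.7] F [ 0.1 -0.3 -1.8]
tool rot units [-1.63 -7.38 -3.93] shift units in current axes [-10.16  -3.63   4.87] in target axes [-2.   -7.56  8.88] t 1.2 plate [-279.6  610.5] [204.7 590.5 222.7] F [ 0.1 -0.3 -1.8]
beaker [555.7309709   42.29171724] [14.80177418 29.96155415]
beaker foot side (351.66666666666663, 285.55555555555554) [548.66506419  27.30489786] [ 6.27239817 15.75657131]
rim side [556.72695996  45.3839532 ] [16.10203748 32.93867235]
plate corners side [array([-88.5,  93.5]), array([ -91.8, -101.9]), array([  87.3, -102.1])]
plate corners top [array([89.3, 95.3]), array([  88.8, -101.9]), array([-86.8, -99.9]), array([-85.3,  96.8])]
block corners top [array([ 78.9, 272.4]), array([ 93.4, 132.8]), array([-43.8, 119.7]), array([-59.4, 258.7])]
```

```bash
python3 -m jog '[[0,0,0,-0.163,-0.738,-0.393,0],[0,0,0,-0.163,-0.738,-0.393,0],[0,0,0,-0.163,-0.738,-0.393,0],[0,0,0,-0.163,-0.738,-0.393,0],[0,0,0,-0.163,-0.738,-0.393,0],[0,0,0,-0.163,-0.738,-0.393,0],[0,0,0,-0.163,-0.738,-0.393,0],[0,0,0,-0.163,-0.738,-0.393,0],[0,0,0,-0.163,-0.738,-0.393,0],[0,0,0,-0.163,-0.738,-0.393,0]]' && python3 -m jog '[[-0.133,-0.504,0.292,0,0,0,0],[-0.133,-0.504,0.292,0,0,0,0],[-0.133,-0.504,0.292,0,0,0,0],[-0.133,-0.504,0.292,0,0,0,0],[-0.133,-0.504,0.292,0,0,0,0],[-0.133,-0.504,0.292,0,0,0,0],[-0.133,-0.504,0.292,0,0,0,0],[-0.133,-0.504,0.292,0,0,0,0],[-0.133,-0.504,0.292,0,0,0,0],[-0.133,-0.504,0.292,0,0,0,0],[-0.133,-0.504,0.292,0,0,0,0],[-0.133,-0.504,0.292,0,0,0,0],[-0.133,-0.504,0.292,0,0,0,0],[-0.133,-0.504,0.292,0,0,0,0],[-0.133,-0.504,0.292,0,0,0,0],[0,0,0,0,0,0,0]]'
python3 - <<'E'
from h import *
r=Rt(45); tgt=np.r_[W(28,308),28]; delta(tgt,r); o=ctrl.get_obs(); print(o["qpos"],o["width"])
E
```

```text
t: 2.2
ee_pos: [204.5, 590.9, 223.1]
orientation: [-0.121, 2.351, 0.051]
ft_force: [0.0, 0.3, -0.1]
width: 11.4
grasp_force: 0.0
t: 3.8
ee_pos: [401.7, 322.4, 194.2]
orientation: [-0.097, 2.412, -0.004]
ft_force: [-0.3, 0.6, -0.8]
width: 0.4
grasp_force: 0.0
tool rot units [-0.41 -0.56 -0.02] shift units in current axes [ 0.17 -0.17  5.42] in target axes [ 0.49 -0.4   5.39] t 3.8 plate [-110.4  324.1] [401.7 322.4 194.2] F [-0.3  0.6 -0.8]
[ 0.98221465  0.24869511  2.24176726 -1.310627    0.59215253  0.44848198] 0.42504632945842646
```

```bash
cat >> h.py <<'E'
from scipy.optimize import least_squares
Q0=[1.218,.423,1.63,0,1.089,-.019];T0=[204.74,590.497,222.675]
def fk(q,p):
    h,a,b,L,e1,e3=p;z=lambda t:R.from_euler('z',t);y=lambda t:R.from_euler('y',t)
    r1=z(q[0]);r2=r1*y(q[1]);r3=r2*y(q[2]);r4=r3*z(q[3])*y(q[4]);
    return r1.apply([e1,0,h])+r2.apply([0,0,a])+r3.apply([e3,0,b])+r4.apply([0,0,L]), r4*z(q[5])*z(np.pi/2)
def log():
    import json,os
    o=ctrl.get_obs();open("log.txt","a").write(json.dumps([list(o["qpos"]),list(o["ee_pos"]),list(o["orientation"])])+"\n")
def fit():
    import json
    D=[json.loads(l) for l in open("log.txt")]+[[Q0,T0,[.52188,3.09791,0]]]
    f=lambda p:np.r_[np.concatenate([fk(d[0],p)[0]-d[1] for d in D]),.02*(p-[180,500,430,300,0,0])]
    s=least_squares(f,[180,500,430,300,0,0]); return s.x,f(s.x),[np.round((R.from_rotvec(d[2]).inv()*fk(d[0],s.x)[1]).as_rotvec(),3) for d in D]
E
python3 - <<'E'
from h import *
log(); x,f,rr=fit(); print(np.round(x,1),np.round(f,1),rr)
E
```

```text
[231.8 594.9 457.6 287.4   2.5  58.6] [-0.   0.1 -0.  11.1 -4.2  0.   1.   1.9  0.6 -0.3  0.   1.2] [array([ 0., -0.,  0.]), array([0., 0., 0.])]
```

```bash
sed -i 's/h,a,b,L,e1,e3=p;/h,a,b,L,e1,e3,e2=p;/; s/r1.apply(\[e1,0,h\])/r1.apply([e1,e2,h])/; s/300,0,0\]/300,0,0,0]/g' h.py
cat >> h.py <<'E'
LO=np.array([-3,-.9,.09,-1.31,.11,-2.54]);HI=np.array([3,2.11,2.58,4.45,2.69,2.54])
def ik(pos,rot,q,p):
    def f(q):
        t,r=fk(q,p);return np.r_[(t-pos)/100,3*(rot.inv()*r).as_rotvec()]
    s=least_squares(f,np.clip(q,LO+.01,HI-.01),bounds=(LO,HI));return s.x,np.abs(s.fun).max()
E
python3 - <<'E'
from h import *
p,f,rr=fit(); print(np.round(p,1),np.round(f,1))
for nm,x,y,z,t in[("push",28,308,28,45),("push",28,308,28,35),("pre",-99,308,155,45),("beaker",15,31,82,45),("beaker",15,31,82,35),("bk pre",-100,31,197,45),("place",18,170,82,45)]:
  for q0 in([.7,.5,2.2,3.3,.6,1.5],[.7,.5,2.2,3.3,.6,-1.5],[.7,.5,2.2,-.5,.6,1]):
    q,e=ik(np.r_[W(x,y),z],Rt(t),q0,p); print(nm,t,np.round(q,2),round(e,4))
E
```

```text
[249.3 610.3 477.3 309.1 -20.9  59.6  11.7] [-0.1  0.2  0.   0.1 -0.2 -0.   1.4  2.2  0.9  0.2 -0.4  1.2  0.2]
push 45 [0.72 0.69 2.18 3.99 0.58 1.27] 0.0
push 45 [ 0.71  0.6   2.   -1.31  0.4   0.28] 0.6642
push 45 [ 0.71  0.6   2.   -1.31  0.4   0.28] 0.6642
push 35 [0.67 0.63 2.1  4.35 0.34 0.86] 0.0
push 35 [ 0.66  0.6   2.03 -1.31  0.3   0.23] 0.2831
push 35 [ 0.66  0.6   2.03 -1.31  0.3   0.23] 0.2831
pre 45 [0.92 0.34 2.34 4.45 0.56 0.95] 0.0432
pre 45 [ 0.93  0.29  2.24 -1.31  0.55  0.42] 0.3078
pre 45 [ 0.93  0.29  2.24 -1.31  0.55  0.42] 0.3078
beaker 45 [0.03 0.52 2.38 3.04 0.55 1.6 ] 0.0
beaker 45 [ 0.01  0.38  2.18  0.9   0.11 -2.54] 0.7865
beaker 45 [ 0.13  0.38  2.19 -1.31  0.11 -0.22] 0.7337
beaker 35 [0.04 0.46 2.28 2.97 0.21 1.69] 0.0
beaker 35 [ 0.    0.41  2.18  0.89  0.11 -2.54] 0.3679
beaker 35 [ 0.13  0.41  2.2  -1.31  0.11 -0.23] 0.3161
bk pre 45 [-0.01  0.09  2.52  2.84  0.26  1.78] 0.0
bk pre 45 [-0.02 -0.    2.41  0.89  0.11 -2.54] 0.3635
bk pre 45 [ 0.15  0.01  2.43 -1.31  0.11 -0.22] 0.3156
place 45 [0.42 0.53 2.33 3.61 0.52 1.39] 0.0
place 45 [ 0.22  0.4   2.16  1.06  0.11 -2.54] 0.7968
place 45 [ 0.39  0.41  2.16 -1.31  0.17 -0.01] 0.6997
```

The joint 4 limit means the wrist has to work in its other branch. A pure roll of joint 4 is the same row repeated, so I'll compute that row.

Run:
```python
from h import *
p,f,rr=fit(); q=ctrl.get_obs()["qpos"].copy()
def tw(q,dq):
    t0,r0=fk(q,p);t1,r1=fk(np.array(q)+dq,p);return np.round(np.r_[r0.inv().apply(t1-t0)/40,(r0.inv()*r1).as_rotvec(degrees=True)/6],3)
print(q,tw(q,[0,0,0,.1,0,0]))
for k in range(0,56,6):
    qq=q.copy();qq[3]+=.1*k; print(k,round(qq[3],2),np.round(fk(qq,p)[0]))
```

```text
[ 0.98221465  0.24869511  2.24176726 -1.310627    0.59215253  0.44848198] [ 0.396 -0.171 -0.012  0.231  0.48   0.792]
0 -1.31 [402. 323. 194.]
6 -0.71 [318. 296. 142.]
12 -0.11 [223. 321. 117.]
18 0.49 [148. 389. 129.]
24 1.09 [120. 477. 173.]
30 1.69 [149. 553. 233.]
36 2.29 [225. 592. 290.]
42 2.89 [321. 579. 322.]
48 3.49 [403. 519. 319.]
54 4.09 [444. 433. 282.]
```

```bash
cat >> h.py <<'E'
def tw(q0,q1,p,n=1):
    from scipy.linalg import logm
    (t0,r0),(t1,r1)=fk(q0,p),fk(q1,p);M=lambda t,r:np.vstack([np.c_[r.as_matrix(),t],[0,0,0,1]])
    X=np.real(logm(np.linalg.inv(M(t0,r0))@M(t1,r1)));w=np.array([X[2,1],X[0,2],X[1,0]])
    # row = shift in old axes then turn: per-step exact
    from scipy.linalg import expm
    S=expm(X/n);return np.round(np.r_[S[:3,3]/40,R.from_matrix(S[:3,:3]).as_rotvec(degrees=True)/6],3).tolist()
E
python3 - <<'E'
from h import *
p,f,rr=fit(); q=ctrl.get_obs()["qpos"].copy()
for sb in(60,90):
  r=Rt(45);qp,e=ik(np.r_[W(28,308),28]-sb*r.as_matrix()[:,2],r,[.8,.5,2.2,4.1,.6,1.1],p);print(sb,np.round(qp,3),round(e,4))
qa=q.copy();qa[0]+=.4;print("A 8",tw(q,qa,p,8))
qb=qa.copy();qb[3]=3.6;print("B 49",tw(qa,qb,p,49))
def gp(q):
    t,r=fk(q,p);z=r.as_matrix()[:,2];return [np.round(P(t)).tolist()+[round(t[2])],np.round(P(t-110*z)).tolist()+[round((t-110*z)[2])],np.round(P(t-250*z)).tolist()+[round((t-250*z)[2])]]
for k in range(0,5):
    qq=qb+(qp-qb)*k/4;print(k,np.round(qq,2),gp(qq))
    if k: print("  C 8",tw(qb+(qp-qb)*(k-1)/4,qq,p,8))
E
```

```text
60 [0.779 0.578 2.242 4.12  0.564 1.19 ] 0.0
90 [0.813 0.52  2.27  4.202 0.558 1.132] 0.0
A 8 [0.274, 0.519, -0.264, -0.317, -0.014, -0.357]
B 49 [-0.108, 0.054, -0.001, -0.065, -0.135, -0.222]
0 [1.38 0.25 2.24 3.6  0.59 0.45] [[-295.0, 648.0, 315], [-350.0, 561.0, 354], [-419.0, 450.0, 404]]
1 [1.24 0.32 2.25 3.75 0.58 0.62] [[-198.0, 586.0, 256], [-268.0, 517.0, 306], [-357.0, 430.0, 370]]
  C 8 [0.355, -0.167, 0.104, 0.113, 0.265, 0.396]
2 [1.1  0.38 2.26 3.9  0.58 0.79] [[-120.0, 505.0, 199], [-200.0, 458.0, 259], [-301.0, 399.0, 336]]
  C 8 [0.292, -0.243, 0.118, 0.165, 0.231, 0.407]
3 [0.96 0.45 2.26 4.05 0.57 0.96] [[-65.0, 410.0, 144], [-147.0, 387.0, 213], [-252.0, 357.0, 302]]
  C 8 [0.212, -0.296, 0.13, 0.206, 0.189, 0.418]
4 [0.81 0.52 2.27 4.2  0.56 1.13] [[-36.0, 308.0, 92], [-113.0, 308.0, 169], [-212.0, 308.0, 268]]
  C 8 [0.126, -0.322, 0.14, 0.234, 0.142, 0.429]
```

```bash
python3 -m jog '[[0.274,0.519,-0.264,-0.317,-0.014,-0.357,0],[0.274,0.519,-0.264,-0.317,-0.014,-0.357,0],[0.274,0.519,-0.264,-0.317,-0.014,-0.357,0],[0.274,0.519,-0.264,-0.317,-0.014,-0.357,0],[0.274,0.519,-0.264,-0.317,-0.014,-0.357,0],[0.274,0.519,-0.264,-0.317,-0.014,-0.357,0],[0.274,0.519,-0.264,-0.317,-0.014,-0.357,0],[0.274,0.519,-0.264,-0.317,-0.014,-0.357,0],[0.396,-0.171,-0.012,0.231,0.48,0.792,0],[0.396,-0.171,-0.012,0.231,0.48,0.792,0],[0.396,-0.171,-0.012,0.231,0.48,0.792,0],[0.396,-0.171,-0.012,0.231,0.48,0.792,0],[0.396,-0.171,-0.012,0.231,0.48,0.792,0],[0.396,-0.171,-0.012,0.231,0.48,0.792,0],[0.396,-0.171,-0.012,0.231,0.48,0.792,0],[0.396,-0.171,-0.012,0.231,0.48,0.792,0],[0.396,-0.171,-0.012,0.231,0.48,0.792,0],[0,0,0,0,0,0,0]]'
python3 - <<'E'
from h import *
log();p,f,rr=fit();print(np.round(p,1),np.round(f,1));q=ctrl.get_obs()["qpos"];print(np.round(q,3),tw(q,q+[0,0,0,.1,0,0],p))
E
```

```text
t: 5.6
ee_pos: [129.5, 383.5, 124.5]
orientation: [0.433, 2.879, 0.128]
ft_force: [-0.1, -0.0, 0.1]
width: 0.4
grasp_force: 0.0
[250.  610.4 477.9 309.4 -21.4  59.9  11.8] [-0.1  0.  -0.   0.   0.2  0.   0.  -0.1 -0.   1.4  2.2  1.   0.2 -0.4
  1.2  0.2]
[ 1.386  0.251  2.241 -0.409  0.592  0.448] [0.396, -0.171, -0.012, 0.231, 0.48, 0.792]
```

Model and motion agree. I'll carry on with the roll: 40 more rows to j4 ≈ 3.6.

```bash
python3 -m jog '[[0.396,-0.171,-0.012,0.231,0.48,0.792,0],[0.396,-0.171,-0.012,0.231,0.48,0.792,0],[0.396,-0.171,-0.012,0.231,0.48,0.792,0],[0.396,-0.171,-0.012,0.231,0.48,0.792,0],[0.396,-0.171,-0.012,0.231,0.48,0.792,0],[0.396,-0.171,-0.012,0.231,0.48,0.792,0],[0.396,-0.171,-0.012,0.231,0.48,0.792,0],[0.396,-0.171,-0.012,0.231,0.48,0.792,0],[0.396,-0.171,-0.012,0.231,0.48,0.792,0],[0.396,-0.171,-0.012,0.231,0.48,0.792,0],[0.396,-0.171,-0.012,0.231,0.48,0.792,0],[0.396,-0.171,-0.012,0.231,0.48,0.792,0],[0.396,-0.171,-0.012,0.231,0.48,0.792,0],[0.396,-0.171,-0.012,0.231,0.48,0.792,0],[0.396,-0.171,-0.012,0.231,0.48,0.792,0],[0.396,-0.171,-0.012,0.231,0.48,0.792,0],[0.396,-0.171,-0.012,0.231,0.48,0.792,0],[0.396,-0.171,-0.012,0.231,0.48,0.792,0],[0.396,-0.171,-0.012,0.231,0.48,0.792,0],[0.396,-0.171,-0.012,0.231,0.48,0.792,0]]' && python3 -m jog '[[0.396,-0.171,-0.012,0.231,0.48,0.792,0],[0.396,-0.171,-0.012,0.231,0.48,0.792,0],[0.396,-0.171,-0.012,0.231,0.48,0.792,0],[0.396,-0.171,-0.012,0.231,0.48,0.792,0],[0.396,-0.171,-0.012,0.231,0.48,0.792,0],[0.396,-0.171,-0.012,0.231,0.48,0.792,0],[0.396,-0.171,-0.012,0.231,0.48,0.792,0],[0.396,-0.171,-0.012,0.231,0.48,0.792,0],[0.396,-0.171,-0.012,0.231,0.48,0.792,0],[0.396,-0.171,-0.012,0.231,0.48,0.792,0],[0.396,-0.171,-0.012,0.231,0.48,0.792,0],[0.396,-0.171,-0.012,0.231,0.48,0.792,0],[0.396,-0.171,-0.012,0.231,0.48,0.792,0],[0.396,-0.171,-0.012,0.231,0.48,0.792,0],[0.396,-0.171,-0.012,0.231,0.48,0.792,0],[0.396,-0.171,-0.012,0.231,0.48,0.792,0],[0.396,-0.171,-0.012,0.231,0.48,0.792,0],[0.396,-0.171,-0.012,0.231,0.48,0.792,0],[0.396,-0.171,-0.012,0.231,0.48,0.792,0],[0.396,-0.171,-0.012,0.231,0.48,0.792,0],[0,0,0,0,0,0,0]]'
python3 - <<'E'
from h import *
log();p,f,rr=fit();q=ctrl.get_obs()["qpos"];print(np.round(q,3))
r=Rt(45);qp,e=ik(np.r_[W(28,308),28]-90*r.as_matrix()[:,2],r,[.8,.5,2.2,4.1,.6,1.1],p)
for k in range(1,5): print("C 8",tw(q+(qp-q)*(k-1)/4,q+(qp-q)*k/4,p,8))
E
```

```text
t: 7.6
ee_pos: [-84.3, 554.2, 222.5]
orientation: [-1.934, -1.218, 0.087]
ft_force: [-0.7, 0.4, 0.8]
width: 0.5
grasp_force: 0.0
[1.386 0.25  2.241 1.589 0.593 0.449]
C 8 [0.509, 0.078, -0.034, 0.123, 0.476, 0.994]
C 8 [0.608, -0.14, -0.008, 0.243, 0.496, 0.96]
C 8 [0.543, -0.389, 0.048, 0.386, 0.446, 0.938]
C 8 [0.338, -0.544, 0.109, 0.502, 0.329, 0.934]schema error: expected 1 to 20 rows
```

```bash
python3 -m jog '[[0.396,-0.171,-0.012,0.231,0.48,0.792,0],[0.396,-0.171,-0.012,0.231,0.48,0.792,0],[0.396,-0.171,-0.012,0.231,0.48,0.792,0],[0.396,-0.171,-0.012,0.231,0.48,0.792,0],[0.396,-0.171,-0.012,0.231,0.48,0.792,0],[0.396,-0.171,-0.012,0.231,0.48,0.792,0],[0.396,-0.171,-0.012,0.231,0.48,0.792,0],[0.396,-0.171,-0.012,0.231,0.48,0.792,0],[0.396,-0.171,-0.012,0.231,0.48,0.792,0],[0.396,-0.171,-0.012,0.231,0.48,0.792,0],[0.396,-0.171,-0.012,0.231,0.48,0.792,0],[0.396,-0.171,-0.012,0.231,0.48,0.792,0],[0.396,-0.171,-0.012,0.231,0.48,0.792,0],[0.396,-0.171,-0.012,0.231,0.48,0.792,0],[0.396,-0.171,-0.012,0.231,0.48,0.792,0],[0.396,-0.171,-0.012,0.231,0.48,0.792,0],[0.396,-0.171,-0.012,0.231,0.48,0.792,0],[0.396,-0.171,-0.012,0.231,0.48,0.792,0],[0.396,-0.171,-0.012,0.231,0.48,0.792,0],[0.396,-0.171,-0.012,0.231,0.48,0.792,0]]'
python3 - <<'E'
from h import *
log();p,f,rr=fit();q=ctrl.get_obs()["qpos"];print(np.round(q,3))
r=Rt(45);qp,e=ik(np.r_[W(28,308),28]-90*r.as_matrix()[:,2],r,[.8,.5,2.2,4.1,.6,1.1],p)
for k in range(1,5): print("C 5",tw(q+(qp-q)*(k-1)/4,q+(qp-q)*k/4,p,5))
E
```

```text
t: 9.6
ee_pos: [181.2, 628.4, 315.1]
orientation: [-1.612, 1.078, 0.192]
ft_force: [0.1, 0.3, 0.4]
width: 0.3
grasp_force: 0.0
[1.386 0.25  2.241 3.588 0.592 0.45 ]
C 5 [0.579, -0.262, 0.159, 0.183, 0.428, 0.639]
C 5 [0.478, -0.388, 0.182, 0.267, 0.374, 0.657]
C 5 [0.351, -0.475, 0.202, 0.332, 0.305, 0.675]
C 5 [0.211, -0.519, 0.219, 0.379, 0.229, 0.692]
```

```bash
python3 -m jog '[[0.579,-0.262,0.159,0.183,0.428,0.639,0],[0.579,-0.262,0.159,0.183,0.428,0.639,0],[0.579,-0.262,0.159,0.183,0.428,0.639,0],[0.579,-0.262,0.159,0.183,0.428,0.639,0],[0.579,-0.262,0.159,0.183,0.428,0.639,0],[0.478,-0.388,0.182,0.267,0.374,0.657,0],[0.478,-0.388,0.182,0.267,0.374,0.657,0],[0.478,-0.388,0.182,0.267,0.374,0.657,0],[0.478,-0.388,0.182,0.267,0.374,0.657,0],[0.478,-0.388,0.182,0.267,0.374,0.657,0],[0.351,-0.475,0.202,0.332,0.305,0.675,0],[0.351,-0.475,0.202,0.332,0.305,0.675,0],[0.351,-0.475,0.202,0.332,0.305,0.675,0],[0.351,-0.475,0.202,0.332,0.305,0.675,0],[0.351,-0.475,0.202,0.332,0.305,0.675,0],[0.211,-0.519,0.219,0.379,0.229,0.692,0],[0.211,-0.519,0.219,0.379,0.229,0.692,0],[0.211,-0.519,0.219,0.379,0.229,0.692,0],[0.211,-0.519,0.219,0.379,0.229,0.692,0],[0.211,-0.519,0.219,0.379,0.229,0.692,0]]'
python3 - <<'E'
from h import *
log();p,f,rr=fit();print(np.abs(f).max());q=ctrl.get_obs()["qpos"];print(np.round(q,3))
r=Rt(45);delta(np.r_[W(28,308),28],r)
optics.get_image
cv2.imwrite("pics/side1.png",optics.get_image("side")[100:400,150:550,::-1].repeat(2,0).repeat(2,1))
E
```

```text
t: 11.6
ee_pos: [479.0, 314.1, 92.1]
orientation: [-0.118, 2.352, 0.05]
ft_force: [0.3, 0.5, -0.6]
width: 0.4
grasp_force: 0.0
2.636487835585641
[0.811 0.551 2.234 4.205 0.557 1.126]
tool rot units [ 0.    0.01 -0.  ] shift units in current axes [ 0.03 -0.    2.24] in target axes [ 0.03 -0.    2.24] t 11.6 plate [-34.4 308.1] [479.  314.1  92.1] F [ 0.3  0.5 -0.6]
```

View pics/side1.png

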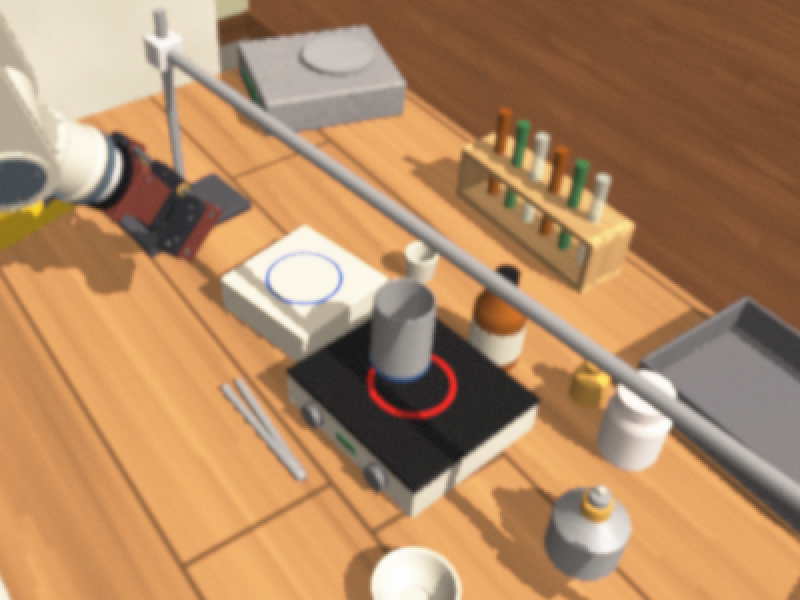

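The picture shows the gripper at (165,215), beside the block's +y side. The block (305,285), the beaker (402,330) and the bar are untouched. Next I reach in beside the block and start the push.

```bash
python3 -m jog '[[0,0,0.45,0,0,0,0],[0,0,0.45,0,0,0,0],[0,0,0.45,0,0,0,0],[0,0,0.45,0,0,0,0],[0,0,0.45,0,0,0,0],[0,0,0,0,0,0,0],[0,-0.1,0,0,0,0,0],[0,-0.1,0,0,0,0,0],[0,-0.1,0,0,0,0,0],[0,-0.1,0,0,0,0,0],[0,-0.1,0,0,0,0,0],[0,-0.1,0,0,0,0,0],[0,-0.1,0,0,0,0,0],[0,-0.1,0,0,0,0,0],[0,0,0,0,0,0,0]]'
python3 - <<'E'
from h import *
delta(np.r_[W(28,253),28],Rt(45))
E
```

```text
t: 13.15
ee_pos: [545.4, 287.8, 28.8]
orientation: [-0.118, 2.352, 0.048]
ft_force: [0.1, 0.3, 0.2]
width: 0.2
grasp_force: 0.4
tool rot units [-0.    0.01  0.  ] shift units in current axes [ 0.03 -0.56 -0.  ] in target axes [ 0.03 -0.56 -0.  ] t 13.15 plate [ 29.  275.2] [545.4 287.8  28.8] F [0.1 0.3 0.2]
```

```bash
python3 -m jog '[[0,-0.05,0,0,0,0,0],[0,-0.05,0,0,0,0,0],[0,-0.05,0,0,0,0,0],[0,-0.05,0,0,0,0,0]]';  python3 -m jog '[[0,-0.05,0,0,0,0,0],[0,-0.05,0,0,0,0,0],[0,-0.05,0,0,0,0,0]]'
python3 - <<'E'
from h import *
delta(np.r_[W(28,253),28],Rt(45))
s=optics.get_image("side")[200:350,220:420,::-1];t=optics.get_image("top")[200:310,230:430,::-1]
s=cv2.resize(s,None,fx=3,fy=3,interpolation=2)[:330,:600];t=cv2.resize(t,(600,330)[:2],interpolation=2)
t=cv2.resize(t,(600,330));cv2.imwrite("pics/m1.png",np.vstack([s[:270],t]))
E
```

```text
t: 13.55
ee_pos: [546.0, 280.2, 28.8]
orientation: [-0.119, 2.352, 0.049]
ft_force: [-0.6, 3.9, 0.7]
width: 0.4
grasp_force: 1.8
t: 13.85
ee_pos: [546.6, 274.0, 28.8]
orientation: [-0.119, 2.352, 0.048]
ft_force: [0.3, 4.4, -0.3]
width: 0.2
grasp_force: 1.9
tool rot units [-0.    0.01  0.01] shift units in current axes [ 0.03 -0.21 -0.  ] in target axes [ 0.03 -0.21 -0.  ] t 13.85 plate [ 28.9 261.4] [546.6 274.   28.8] F [ 0.3  4.4 -0.3]
```

View pics/m1.png

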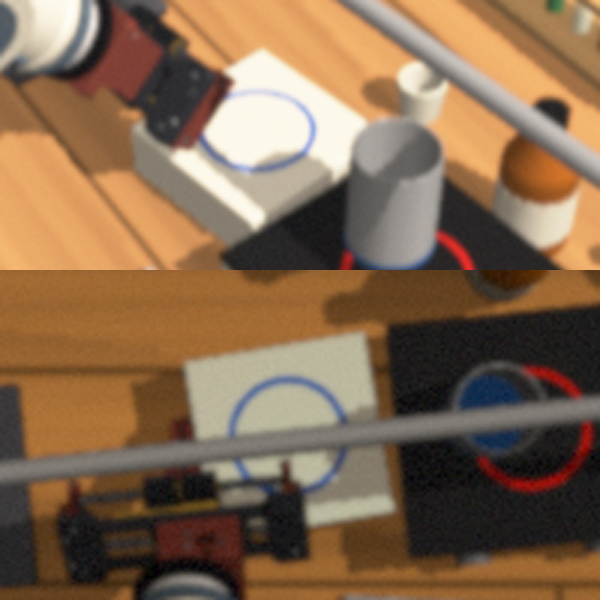

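The picture shows the finger at (180,430) in contact with the block's +y side. The gap left is about 9–14 mm, at (375–400, 340–520), and the gripper body is clear above the block. I'll keep pushing gently.

```bash
python3 -m jog '[[0,-0.05,0,0,0,0,0],[0,-0.05,0,0,0,0,0],[0,-0.05,0,0,0,0,0]]';  python3 -m jog '[[0,-0.025,0,0,0,0,0],[0,-0.025,0,0,0,0,0]]'|grep -E "ee|ft";python3 -m jog '[[0,-0.025,0,0,0,0,0],[0,-0.025,0,0,0,0,0]]'|grep -E "ee|ft"
```

```text
t: 14.25
ee_pos: [547.2, 268.1, 28.8]
orientation: [-0.119, 2.352, 0.048]
ft_force: [-0.1, 4.3, 0.3]
width: 0.7
grasp_force: 2.0
ee_pos: [547.4, 266.1, 28.8]
ft_force: [0.6, 4.7, 0.7]
ee_pos: [547.6, 264.3, 28.8]
ft_force: [1.4, 7.9, -0.3]
```

```bash
for i in 1; do python3 -m jog '[[0,-0.02,0,0,0,0,0]]'|grep -E "ee|ft"; python3 -m jog '[[0,-0.02,0,0,0,0,0]]'|grep -E "ee|ft"; python3 -m jog '[[0,-0.02,0,0,0,0,0]]'|grep -E "ee|ft"; done
```

```text
ee_pos: [548.0, 264.1, 28.9]
ft_force: [0.7, 9.5, -1.2]
ee_pos: [548.5, 263.9, 29.1]
ft_force: [1.9, 12.1, -1.3]
ee_pos: [548.9, 263.6, 29.3]
ft_force: [2.7, 14.6, -0.7]
```

```bash
python3 -m jog '[[0,-0.02,0,0,0,0,0]]'|grep -E "ee|ft"; python3 -m jog '[[0,-0.02,0,0,0,0,0]]'|grep -E "ee|ft"; python3 -m jog '[[0,0,0,0,0,0,0],[0,0,0,0,0,0,0]]'
python3 - <<'E'
from h import *
delta(np.r_[W(28,253),28],Rt(45))
t=optics.get_image("top");cv2.imwrite("pics/top2raw.png",t[:,:,::-1]);s=optics.get_image("side");cv2.imwrite("pics/side2raw.png",s[:,:,::-1])
a=cv2.resize(t[200:310,280:430,::-1],(600,440)[:2],interpolation=2)[:300]
a=cv2.resize(t[215:290,300:450,::-1],(600,300),interpolation=2);b=cv2.resize(s[215:290,260:410,::-1],(600,300),interpolation=2);cv2.imwrite("pics/m2.png",np.vstack([a,b]))
E
```

```text
ee_pos: [549.4, 263.4, 29.6]
ft_force: [2.8, 16.1, -1.8]
ee_pos: [549.9, 263.2, 29.9]
ft_force: [3.9, 18.2, -2.0]
t: 15.35
ee_pos: [549.9, 263.3, 29.9]
orientation: [-0.122, 2.348, 0.053]
ft_force: [3.9, 17.4, -1.1]
width: 0.8
grasp_force: 7.6
tool rot units [0.04 0.05 0.02] shift units in current axes [ 0.09  0.06 -0.02] in target axes [ 0.09  0.06 -0.02] t 15.35 plate [ 31.2 250.4] [549.9 263.3  29.9] F [ 3.9 17.4 -1.1]
```

View pics/m2.png

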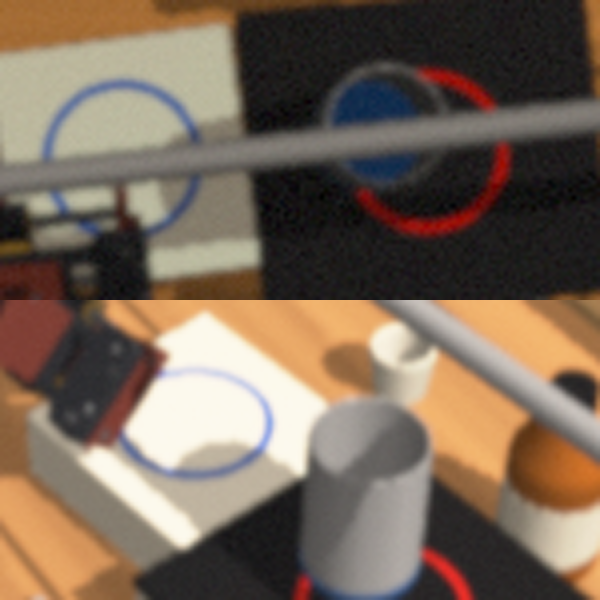

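The picture shows the block flush. The joint line runs from about (235,20) to (265,270) with no wood visible in it, and the beaker still stands on the plate. The press is 17–18 N. I back off and measure.

```bash
python3 -m jog '[[0,0.1,0,0,0,0,0],[0,0.2,0,0,0,0,0],[0,0.3,0,0,0,0,0],[0,0.3,0,0,0,0,0],[0,0,-0.4,0,0,0,0],[0,0,-0.5,0,0,0,0],[0,0,-0.5,0,0,0,0],[0,0,-0.5,0,0,0,0],[0,0,-0.35,0,0,0,0.5],[0,0,0,0,0,0,1]]'
cat > meas.py <<'E'
from h import *
import sys
t=optics.get_image("top");s=optics.get_image("side");n=sys.argv[1]
for nm,im in(("top",t),("side",s)):
    cv2.imwrite(f"pics/{nm}{n}.png",im[:,:,::-1]);im=im[:,:,::-1].copy()
    h=cv2.cvtColor(im,cv2.COLOR_BGR2HSV);m=(h[...,0]>100)&(h[...,0]<130)&(h[...,1]>90)
    q=np.zeros_like(m);c=proj(nm,[*W(16,167),48]);c=c.astype(int);q[c[1]-26:c[1]+26,c[0]-26:c[0]+26]=1
    ys,xs=np.nonzero(m&q);X=np.array([at(nm,(a,b),48) for a,b in zip(xs,ys)])
    f=least_squares(lambda v:np.hypot(X[:,0]-v[0],X[:,1]-v[1])-v[2],[*W(16,167),45],loss="soft_l1");print(nm,"ring plate",np.round(P(f.x[:2]),1),"r",round(f.x[2],1),len(xs))
    for d in optics.masks_of("beaker",nm): print("beaker",round(d["conf"],2),np.round(d["extent"],1))
E
python3 meas.py 3
python3 - <<'E'
from h import *
t=cv2.imread("pics/top3.png");g=cv2.cvtColor(t,6).astype(float);
# joint edge: per-row subpixel crossing white->black between plate y 85..115
L=[];
for x in np.arange(-45,75,6):
    if -8<x<22: continue
    ys=np.arange(70,125,.5);v=np.array([cv2.getRectSubPix(g.astype(np.float32),(1,1),tuple(map(float,proj("top",[*W(x,y),49]))))[0,0] for y in ys])
    th=(v.min()+v.max())/2;k=np.argmax(v>th);L.append((x,ys[k],v.min(),v.max()))
L=np.array(L);print(np.round(L[:,1],1),np.degrees(np.polyfit(L[:,0],L[:,1],1)[0]))
ll=[]
for x in np.arange(-40,75,6):   # far edge? outer block edge, plate y~238
    ys=np.arange(215,262,.5);v=np.array([cv2.getRectSubPix(t[...,0].astype(np.float32),(1,1),tuple(map(float,proj("top",[*W(x,y),48]))))[0,0] for y in ys])
    k=np.argmax(v<(v[:20].mean()+v[-10:].mean())/2);ll.append((x,ys[k]))
ll=np.array(ll);print(ll.tolist())
e=[]
for y in np.arange(108,232,6):
    xs=np.arange(60,115,.5);v=np.array([cv2.getRectSubPix(t[...,0].astype(np.float32),(1,1),tuple(map(float,proj("top",[*W(x,y),48]))))[0,0] for x in xs])
    k=np.argmax(v<(v[:20].mean()+v[-10:].mean())/2);e.append((y,xs[k]))
e=np.array(e);print(np.round(e[:,1],1),"far edge angle",np.degrees(np.polyfit(e[:,0],e[:,1],1)[0]))
e=[]
for y in np.arange(-85,92,6):
    xs=np.arange(70,115,.5);v=np.array([cv2.getRectSubPix(t[...,2].astype(np.float32),(1,1),tuple(map(float,proj("top",[*W(x,y),50]))))[0,0] for x in xs])
    k=np.argmax(v>(v[:10].mean()+v[-10:].mean())/2);e.append((y,xs[k]))
e=np.array(e);print(np.round(e[:,1],1),"plate far edge angle",np.degrees(np.polyfit(e[:,0],e[:,1],1)[0]))
E
```

```text
t: 16.45
ee_pos: [479.1, 288.6, 93.4]
orientation: [-0.119, 2.353, 0.048]
ft_force: [-0.5, 0.6, -0.6]
width: 13.3
grasp_force: 0.0
top ring plate [ 15.5 170.9] r 43.5 15
beaker 0.97 [395.5 246.   33.2  36.2]
side ring plate [ 14.5 170.2] r 41.5 1
beaker 0.66 [351.6 265.5  31.3  52.3]
[ 98.   98.   99.   98.5  98.5  99.5  99.  100.  101.  100.5 100.5 101.
 101.  101.  101.5] 1.651638542086331Traceback (most recent call last):
  File "<stdin>", line 12, in <module>
  File "h.py", line 13, in proj
    m,f,V=model(n); c=V[:3,:3]@np.array(X,float)+V[:3,3]; u=np.array([c[0],-c[1]])/-c[2]
          ~~~~~^^^
  File "h.py", line 5, in model
    m=optics.camera_model(n); f=240/np.tan(np.radians(m["fov_y"])/2); return m,f,np.array(m["view"])
ValueError: time passes only in moves, steps and waits
```

```bash
sed -i 's/^def model(n):/from functools import lru_cache\n@lru_cache\ndef model(n):/' h.py
cat > edge.py <<'E'
from h import *
def edge(img,ch,z,fixed,along,lo,hi,bright_first):
    # line of half-level crossings; along='x': sample coordinate x with y scanned
    im=img[...,ch].astype(np.float32);out=[]
    for a in fixed:
        s=np.arange(lo,hi,.25);pt=[proj("top",[*(W(a,b) if along=='x' else W(b,a)),z]) for b in s]
        m=np.array(pt,np.float32)[None];v=cv2.remap(im,m[...,0],m[...,1],cv2.INTER_LINEAR)[0]
        d=np.gradient(cv2.GaussianBlur(v[None],(0,0),4)[0])*(-1 if bright_first else 1);out.append((a,s[d.argmax()],d.max()))
    o=np.array(out);w=o[:,2]>.3*np.median(o[:,2])
    f=least_squares(lambda p:p[0]+p[1]*o[w,0]/100-o[w,1],[o[w,1].mean(),0],loss="soft_l1");return round(f.x[0],1),round(np.degrees(f.x[1]/100),2),np.round(o[w,1],1).tolist()
E
python3 - <<'E'
from edge import *
t0=cv2.imread("pics/top0.png");t=cv2.imread("pics/top3.png")
for nm,im in(("t0",t0),("t3",t)):
    print(nm,"plate far  x",edge(im,2,50,np.arange(-90,85,8),'y',75,105,False))
    print(nm,"plate -y   y",edge(im,2,50,np.arange(-75,80,8),'x',-115,-85,True))
print("t0 plate +y",edge(t0,2,50,np.arange(-75,80,8),'x',80,108,False))
print("t3 joint",edge(t,0,49,np.arange(-45,75,8),'x',85,112,False))
print("t3 block far x",edge(t,0,48,np.arange(108,232,8),'y',70,105,True))
print("t3 block +y",edge(t,0,48,np.arange(-45,80,8),'x',220,255,True))
E
```

```text
t0 plate far  x (np.float64(91.7), np.float64(0.03), [92.2, 91.5, 91.8, 92.0, 91.5, 92.0, 91.2, 91.5, 92.0, 92.0, 91.8, 90.8, 91.0, 91.8, 91.0, 91.2, 92.0, 92.0, 92.0, 91.8, 92.5, 91.8])
t0 plate -y   y (np.float64(-100.4), np.float64(-0.12), [-100.0, -100.5, -100.0, -100.5, -101.0, -100.2, -99.5, -100.0, -100.5, -100.0, -100.8, -100.5, -99.8, -100.5, -101.0, -100.5, -101.0, -100.0])
t3 plate far  x (np.float64(91.7), np.float64(0.07), [91.8, 91.8, 91.8, 92.0, 91.5, 92.0, 92.0, 91.5, 91.2, 91.5, 91.8, 92.0, 91.2, 91.5, 91.0, 90.8, 91.8, 92.8, 91.8, 92.0, 92.5, 92.0])
t3 plate -y   y (np.float64(-100.4), np.float64(-0.13), [-100.0, -100.0, -100.0, -100.5, -100.5, -100.2, -100.5, -100.0, -100.5, -100.0, -102.0, -101.0, -101.0, -100.8, -100.0, -100.2, -100.8, -99.8])
t0 plate +y (np.float64(98.7), np.float64(-0.09), [97.8, 99.5, 99.2, 99.0, 98.2, 98.8, 98.8, 98.0, 99.0, 99.0, 98.2, 98.2, 98.8, 98.8, 99.2, 98.8, 97.5, 98.8])
t3 joint (np.float64(99.4), np.float64(1.79), [97.8, 97.5, 98.8, 98.2, 99.2, 99.2, 102.2, 100.5, 100.2, 100.5, 101.2, 100.8, 101.2])
t3 block far x (np.float64(91.8), np.float64(-1.94), [88.2, 88.2, 87.5, 87.0, 86.8, 87.0, 86.0, 86.8, 85.5, 86.0, 85.0, 86.0, 84.2, 85.0, 84.0, 84.2])
t3 block +y (np.float64(240.5), np.float64(1.99), [239.5, 239.2, 238.8, 240.0, 239.8, 240.5, 240.2, 241.5, 241.8, 242.0, 242.2, 242.0, 243.0, 243.5])
```

The edge measurement shows the block still turned about 1.95° (0.034 rad), open at the far end. It needs a second press nearer its far edge, at about plate x = 65.

Run:
```python
from h import *
p,f,rr=fit();r=Rt(45);q,e=ik(np.r_[W(65,276),28],r,ctrl.get_obs()["qpos"],p);print(np.round(q,2),e)
delta(np.r_[W(65,276),28]-90*r.as_matrix()[:,2],r)
```

```text
[0.61 0.73 2.1  3.9  0.53 1.26] 2.7040869543526463e-14
tool rot units [-0.01  0.01  0.  ] shift units in current axes [-0.63 -0.18  0.65] in target axes [-0.63 -0.18  0.65] t 16.65 plate [-34.8 283.3] [481.  289.4  92. ] F [ 0.4 -0.2 -0.1]
```

```bash
python3 -m jog '[[-0.21,-0.06,0.22,0,0,0,0],[-0.21,-0.06,0.22,0,0,0,0],[-0.21,-0.06,0.21,0,0,0,0],[0,0,0,0,0,0,0],[0,0,0.45,0,0,0,0],[0,0,0.45,0,0,0,0],[0,0,0.45,0,0,0,0],[0,0,0.45,0,0,0,0],[0,0,0.45,0,0,0,0],[0,0,0,0,0,0,0],[0,-0.1,0,0,0,0,0],[0,-0.1,0,0,0,0,0],[0,-0.1,0,0,0,0,0],[0,-0.1,0,0,0,0,0],[0,-0.1,0,0,0,0,0],[0,0,0,0,0,0,0]]' | grep -E "^t|ee|ft|wid"; python3 -m jog '[[0,-0.025,0,0,0,0,0],[0,-0.025,0,0,0,0,0]]'|grep -E "ee|ft";python3 -m jog '[[0,-0.025,0,0,0,0,0],[0,-0.025,0,0,0,0,0]]'|grep -E "ee|ft"; python3 -c "
from h import *
delta(np.r_[W(65,250),28],Rt(45))"
```

```text
t: 18.25
ee_pos: [583.0, 271.9, 28.4]
ft_force: [-0.4, 0.2, -0.6]
width: 0.7
ee_pos: [583.3, 270.6, 28.3]
ft_force: [0.3, 0.1, -0.5]
ee_pos: [583.4, 268.6, 28.1]
ft_force: [0.3, 0.9, 0.2]
tool rot units [-0.    0.01  0.01] shift units in current axes [ 0.   -0.06  0.  ] in target axes [ 0.   -0.06  0.  ] t 18.65 plate [ 65.  252.4] [583.4 268.6  28.1] F [0.3 0.9 0.2]
```

```bash
for i in 1; do python3 -m jog '[[0,-0.025,0,0,0,0,0],[0,-0.025,0,0,0,0,0]]'|grep -E "ee|ft"; python3 -m jog '[[0,-0.025,0,0,0,0,0]]'|grep -E "ee|ft"; python3 -m jog '[[0,-0.025,0,0,0,0,0]]'|grep -E "ee|ft"; python3 -m jog '[[0,-0.025,0,0,0,0,0]]'|grep -E "ee|ft"; python3 -m jog '[[0,-0.025,0,0,0,0,0]]'|grep -E "ee|ft"; done
```

```text
ee_pos: [584.4, 267.6, 28.6]
ft_force: [3.2, 7.5, -1.4]
ee_pos: [585.0, 267.2, 29.0]
ft_force: [4.2, 8.1, -2.1]
ee_pos: [585.6, 266.8, 29.3]
ft_force: [4.9, 12.0, -1.6]
ee_pos: [586.3, 266.4, 29.7]
ft_force: [6.1, 13.9, -2.2]
ee_pos: [587.0, 266.0, 30.1]
ft_force: [6.9, 15.8, -2.5]
```

```bash
python3 -m jog '[[0,-0.025,0,0,0,0,0],[0,-0.025,0,0,0,0,0],[0,0,0,0,0,0,0]]'|grep -E "ee|ft"
cat > be.py <<'E'
from edge import *
import sys
t=optics.get_image("top")[:,:,::-1].copy();cv2.imwrite(f"pics/top{sys.argv[1]}.png",t)
print("joint",edge(t,0,49,np.arange(-45,80,8),'x',85,112,False))
print("block far x",edge(t,0,48,np.arange(108,232,8),'y',70,110,True))
print("block +y",edge(t,0,48,np.arange(-45,80,8),'x',220,255,True))
E
python3 be.py 4
```

```text
ee_pos: [588.2, 265.4, 30.9]
ft_force: [8.6, 18.1, -2.7]
joint (np.float64(97.5), np.float64(0.02), [98.0, 97.2, 97.2, 97.5, 97.0, 98.0, 97.2, 98.0, 97.5, 97.5, 98.2, 97.5, 97.0])
block far x (np.float64(87.5), np.float64(0.24), [88.2, 88.5, 87.5, 88.2, 87.8, 87.8, 88.2, 88.0, 87.8, 88.5, 88.2, 88.0, 88.8, 88.0, 88.5, 88.8])
block +y (np.float64(237.1), np.float64(1.26), [247.0, 221.2, 235.8, 229.5, 253.2, 235.5, 253.5, 248.5, 248.2, 225.8, 225.0, 238.5, 238.2, 238.8, 238.5, 238.2])
```

Square and flush now: the joint angle is 0.02°, and the block's y is about 169 mm relative to the plate. I back out and recheck.

```bash
python3 -m jog '[[0,0.1,0,0,0,0,0],[0,0.2,0,0,0,0,0],[0,0.3,0,0,0,0,0],[0,0.2,0,0,0,0,0],[0,0,-0.4,0,0,0,0],[0,0,-0.5,0,0,0,0],[0,0,-0.5,0,0,0,0],[0,0,-0.5,0,0,0,0],[0,0,-0.35,0,0,0,0.5],[-0.4,0,-0.4,0,0,0,1],[-0.4,0,-0.4,0,0,0,1]]' | grep -E "^t|ee|ft|wid"; python3 be.py 5; python3 meas.py 6
python3 - <<'E'
from h import *
p,f,rr=fit();r=Rt(45);z=r.as_matrix()[:,2];T=np.r_[W(28.4,31),82]
for sb in(0,90,110):
  q,e=ik(T-sb*z,r,ctrl.get_obs()["qpos"],p);print(sb,np.round(q,2),round(e,4))
delta(T-100*z,r)
for n,pt in(("top",(395.5,246.)),):
  pass
E
```

```text
t: 20.7
ee_pos: [515.8, 285.2, 137.4]
ft_force: [-0.3, -0.4, 1.1]
width: 20.8
joint (np.float64(98.0), np.float64(0.16), [98.0, 97.5, 98.8, 97.2, 97.8, 98.5, 97.8, 97.5, 98.5, 97.5, 98.8, 98.2, 97.5, 98.5])
block far x (np.float64(87.8), np.float64(0.05), [88.2, 88.0, 87.5, 88.2, 87.2, 87.5, 88.5, 88.2, 87.8, 88.5, 87.5, 87.8, 88.2, 87.8, 88.0, 88.2])
block +y (np.float64(238.8), np.float64(0.25), [237.8, 238.8, 238.5, 239.2, 239.0, 239.0, 238.0, 239.2, 239.2, 238.5, 239.0, 239.0, 238.5, 239.5])
top ring plate [ 18.  168.6] r 43.2 15
beaker 0.66 [394.9 244.7  33.2  36.3]
side ring plate [ 14.6 164.1] r 44.5 2
beaker 0.69 [351.9 266.7  35.9  51.8]
0 [0.03 0.56 2.32 3.04 0.52 1.61] 0.0
90 [0.02 0.33 2.44 2.99 0.42 1.65] 0.0
110 [0.01 0.27 2.46 2.97 0.38 1.67] 0.0
tool rot units [-0.01  0.01  0.01] shift units in current axes [ 0.48 -6.12 -1.04] in target axes [ 0.48 -6.12 -1.04] t 20.95 plate [  0.5 275.9] [516.9 285.6 136.8] F [-0.2 -0.6  0.4]
```

The block stayed flush. Now to the beaker: retract first, then go sideways with the fingers open.

```bash
python3 -m jog '[[0.16,0,-0.35,0,0,0,1],[0.16,0,-0.35,0,0,0,1],[0.16,0,-0.34,0,0,0,1],[0,-0.4,0,0,0,0,1],[0,-0.4,0,0,0,0,1],[0,-0.4,0,0,0,0,1],[0,-0.4,0,0,0,0,1],[0,-0.4,0,0,0,0,1],[0,-0.4,0,0,0,0,1],[0,-0.4,0,0,0,0,1],[0,-0.4,0,0,0,0,1],[0,-0.4,0,0,0,0,1],[0,-0.4,0,0,0,0,1],[0,-0.4,0,0,0,0,1],[0,-0.4,0,0,0,0,1],[0,-0.4,0,0,0,0,1],[0,-0.4,0,0,0,0,1],[0,-0.4,0,0,0,0,1],[0,-0.12,0,0,0,0,1]]'| grep -E "^t|ee|ft|wid"
python3 - <<'E'
from h import *
delta(np.r_[W(28.4,31),82],Rt(45))
s=optics.get_image("side");t=optics.get_image("top")
a=cv2.resize(s[200:350,250:450,::-1],(600,450)[:2],interpolation=2)[:330];b=cv2.resize(t[205:295,340:540,::-1],(600,270),interpolation=2);cv2.imwrite("pics/m3.png",np.vstack([a,b]))
E
```

```text
t: 22.85
ee_pos: [498.0, 37.7, 152.6]
ft_force: [-0.1, 0.7, -0.4]
width: 87.8
tool rot units [-0. -0. -0.] shift units in current axes [-0.02 -0.    2.51] in target axes [-0.02 -0.    2.51] t 22.85 plate [-43.1  31.2] [498.   37.7 152.6] F [-0.1  0.7 -0.4]
```

View pics/m3.png

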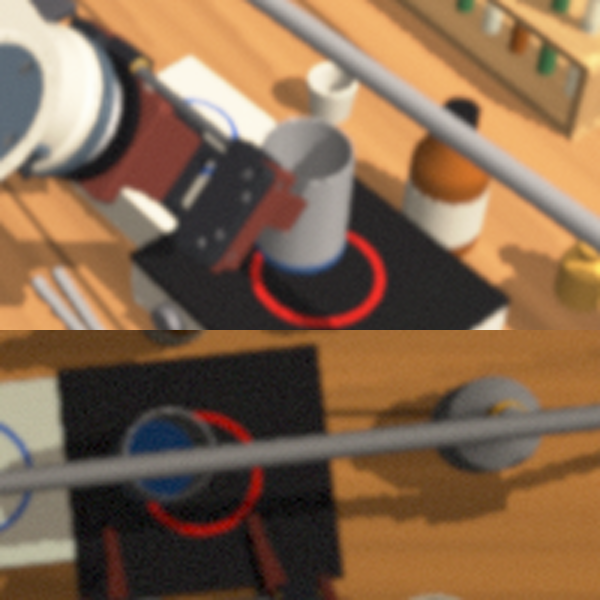

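The picture shows the fingers before the beaker: fingertips at about (115,530) and (250,520), rim centre at about (168,453). The beaker stands slightly to the +y side of the hand, within the clearance. I'll check the projection numerically before going in.

Run:
```python
from h import *
o=ctrl.get_obs();r=R.from_rotvec(o["orientation"])
cr=lambda X:np.round((proj("top",X)-[340,205])*3+[0,330])
for y in(-57,-44,0,44,57): print(y,cr(o["ee_pos"]+r.apply([0,y,0])))
print("rim",[cr([*W(15+dx,31+dy),140]) for dx,dy in((0,0),(32,0),(-32,0),(0,32),(0,-32))],"foot",cr([*W(15,31),50]))
cs=lambda X:np.round((proj("side",X)-[250,200])*3)
print("side rim",[cs([*W(15+dx,31+dy),140]) for dx,dy in((0,0),(32,0),(-32,0),(0,32),(0,-32))],"foot",[cs([*W(15+dx,31+dy),50]) for dx,dy in((0,0),(-32,0),(0,-32))])
```

```text
-57 [262. 528.]
-44 [243. 529.]
0 [179. 536.]
44 [115. 542.]
57 [ 96. 544.]
rim [array([168., 453.]), array([163., 408.]), array([173., 499.]), array([122., 458.]), array([214., 449.])] foot [153. 461.]
side rim [array([307., 148.]), array([342., 127.]), array([272., 169.]), array([275., 123.]), array([341., 174.])] foot [array([299., 238.]), array([266., 260.]), array([330., 265.])]
```

```bash
python3 -m jog '[[0,0.02,0.3,0,0,0,1],[0,0.02,0.3,0,0,0,1],[0,0,0.3,0,0,0,1],[0,0,0.3,0,0,0,1],[0,0,0.3,0,0,0,1],[0,0,0.3,0,0,0,1],[0,0,0.3,0,0,0,1],[0,0,0.3,0,0,0,1],[0,0,0.1,0,0,0,1],[0,0,0,0,0,0,1]]'
python3 - <<'E'
from h import *
delta(np.r_[W(28.4,31),82],Rt(45))
s=optics.get_image("side");t=optics.get_image("top")
a=cv2.resize(s[200:350,250:450,::-1],(600,450)[:2],interpolation=2)[:330];b=cv2.resize(t[205:295,340:540,::-1],(600,270),interpolation=2);cv2.imwrite("pics/m4.png",np.vstack([a,b]))
E
```

```text
t: 23.95
ee_pos: [569.7, 47.0, 81.7]
orientation: [-0.119, 2.353, 0.048]
ft_force: [-0.5, -0.3, 0.0]
width: 87.5
grasp_force: 0.0
tool rot units [-0.    0.    0.01] shift units in current axes [ 0.01 -0.06 -0.02] in target axes [ 0.01 -0.06 -0.02] t 23.95 plate [29.2 33.2] [569.7  47.   81.7] F [-0.5 -0.3  0. ]
```

View pics/m4.png

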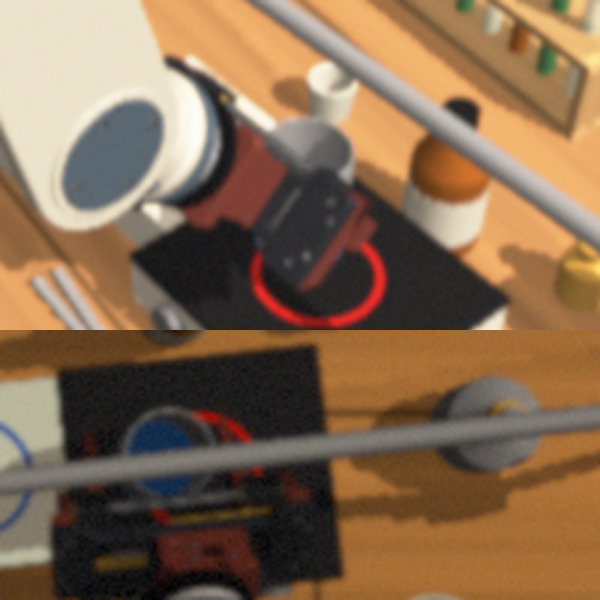

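The picture shows the fingers straddling the beaker at about (92,448) and (290,480), with the rim undisturbed at (168,453) and no force. Closing now.

```bash
python3 -m jog '[[0,0,0,0,0,0,0.8],[0,0,0,0,0,0,0.75],[0,0,0,0,0,0,0.7],[0,0,0,0,0,0,0.68],[0,0,0,0,0,0,0.65],[0,0,0,0,0,0,0.6],[0,0,0,0,0,0,0.6],[0,0,0,0,0,0,0.6]]'
python3 - <<'E'
from h import *
delta(np.r_[W(30,168.6),82],Rt(45))
E
```

```text
t: 24.85
ee_pos: [569.7, 46.7, 82.7]
orientation: [-0.118, 2.352, 0.048]
ft_force: [-1.7, -2.7, 5.3]
width: 61.8
grasp_force: 30.0
tool rot units [-0.01  0.02  0.  ] shift units in current axes [-0.    3.39  0.02] in target axes [-0.    3.39  0.03] t 24.85 plate [29.2 33. ] [569.7  46.7  82.7] F [-1.7 -2.7  5.3]
```

```bash
cat > sh.py <<'E'
from h import *
import sys
t0=cv2.imread("pics/top0.png");t=optics.get_image("top")[:,:,::-1].copy();cv2.imwrite("pics/topg.png",t)
s0=cv2.imread("pics/side0.png");s=optics.get_image("side")[:,:,::-1].copy();cv2.imwrite("pics/sideg.png",s)
def sh(a,b,x0,y0,w,h,m=8):
    T=a[y0:y0+h,x0:x0+w];S=b[y0-m:y0+h+m,x0-m:x0+w+m]
    k=4;T=cv2.resize(T,None,fx=k,fy=k,interpolation=2);S=cv2.resize(S,None,fx=k,fy=k,interpolation=2)
    r=cv2.matchTemplate(S,T,cv2.TM_CCOEFF_NORMED);_,v,_,l=cv2.minMaxLoc(r);return (l[0]/k-m,l[1]/k-m,round(v,3))
print("top rim",sh(t0,t,378,228,26,15)); print("side rim",sh(s0,s,336,238,34,13))
E
python3 sh.py
```

```text
top rim (-1.0, 0.0, 0.972)
side rim (-0.25, -1.0, 0.758)
```

```bash
python3 -m jog '[[0,0.06,0,0,0,0,0.6],[-0.005,0.12,0.005,0,0,0,0.6],[-0.005,0.12,0.005,0,0,0,0.6],[-0.005,0.12,0.005,0,0,0,0.6],[-0.005,0.12,0.005,0,0,0,0.6],[-0.005,0.12,0.005,0,0,0,0.6],[-0.005,0.12,0.005,0,0,0,0.6],[-0.005,0.12,0.005,0,0,0,0.6]]'; python3 -c "
from h import *
delta(np.r_[W(32,168.6),82],Rt(45))"
```

```text
t: 25.75
ee_pos: [568.4, 83.4, 82.7]
orientation: [-0.118, 2.351, 0.048]
ft_force: [0.5, -5.4, 4.6]
width: 62.3
grasp_force: 30.0
tool rot units [-0.    0.02  0.01] shift units in current axes [0.   2.47 0.02] in target axes [0.   2.47 0.02] t 25.75 plate [31.5 69.6] [568.4  83.4  82.7] F [ 0.5 -5.4  4.6]
```

```bash
python3 -m jog '[[0,0.12,0,0,0,0,0.6],[0,0.12,0,0,0,0,0.6],[0,0.12,0,0,0,0,0.6],[0,0.12,0,0,0,0,0.6],[0,0.12,0,0,0,0,0.6],[0,0.12,0,0,0,0,0.6],[0,0.12,0,0,0,0,0.6],[0,0.12,0,0,0,0,0.6],[0,0.12,0,0,0,0,0.6],[0,0.12,0,0,0,0,0.6],[0,0.12,0,0,0,0,0.6]]'; python3 -c "
from h import *
delta(np.r_[W(32,168.6),82],Rt(45))"; python3 be.py 7
```

```text
t: 26.85
ee_pos: [562.8, 136.0, 82.6]
orientation: [-0.119, 2.351, 0.048]
ft_force: [1.1, -5.4, 4.8]
width: 62.3
grasp_force: 30.0
tool rot units [-0.    0.02  0.01] shift units in current axes [-0.    1.15  0.02] in target axes [-0.    1.15  0.02] t 26.85 plate [ 31.2 122.5] [562.8 136.   82.6] F [ 1.1 -5.4  4.8]
joint (np.float64(96.0), np.float64(0.85), [109.0, 100.8, 98.0, 95.0, 92.0, 89.0, 92.2, 93.0, 97.0, 88.8, 97.2, 98.5, 97.5, 97.8])
block far x (np.float64(88.4), np.float64(-0.17), [88.0, 88.5, 87.5, 88.2, 88.5, 87.8, 88.2, 87.0, 87.8, 88.2, 87.2, 88.2, 88.2, 87.5, 88.5, 87.2])
block +y (np.float64(238.8), np.float64(0.2), [238.5, 239.2, 238.5, 239.5, 237.5, 238.5, 239.5, 239.2, 238.5, 238.8, 239.2, 238.5, 239.5])
```

```bash
python3 -m jog '[[0,0.12,0,0,0,0,0.6],[0,0.12,0,0,0,0,0.6],[0,0.12,0,0,0,0,0.6],[0,0.12,0,0,0,0,0.6],[0,0.12,0,0,0,0,0.6],[0,0.12,0,0,0,0,0.6],[0,0.12,0,0,0,0,0.6],[0,0.12,0,0,0,0,0.6],[0,0.1,0,0,0,0,0.6],[0,0.08,0,0,0,0,0.6],[0,0,0,0,0,0,0.6]]'; python3 -c "
from h import *
delta(np.r_[W(32,168.6),82],Rt(45))"; python3 be.py 8
```

```text
t: 28.0
ee_pos: [558.1, 181.3, 82.3]
orientation: [-0.119, 2.352, 0.049]
ft_force: [-0.7, 0.7, -3.5]
width: 62.3
grasp_force: 30.0
tool rot units [0.   0.01 0.01] shift units in current axes [-0.01  0.01  0.02] in target axes [-0.01  0.01  0.02] t 28.0 plate [ 31.1 168. ] [558.1 181.3  82.3] F [-0.7  0.7 -3.5]
joint (np.float64(98.2), np.float64(-0.6), [100.5, 98.8, 97.2, 97.5, 98.0, 97.2, 98.5, 98.0, 97.8, 98.0, 97.2, 97.5])
block far x (np.float64(88.0), np.float64(-0.0), [88.0, 88.2, 87.8, 88.2, 88.0, 87.8, 88.5, 87.5, 87.8, 88.5, 87.8, 87.8, 88.2, 87.5, 88.2, 88.2])
block +y (np.float64(239.1), np.float64(0.14), [236.0, 238.5, 239.2, 249.0, 239.0, 240.0, 239.8, 239.0, 238.8, 239.0, 239.2, 238.8, 239.2])
```

```bash
python3 -m jog '[[0.009,0.005,0.009,0,0,0,0.6],[0.009,0,0.009,0,0,0,0.6],[0,0,0,0,0,0,0.6]]'|grep -E "ee|ft";  python3 -m jog '[[0.009,0,0.009,0,0,0,0.6],[0,0,0,0,0,0,0.6]]'|grep -E "ee|ft"; python3 -m jog '[[0.009,0,0.009,0,0,0,0.6],[0,0,0,0,0,0,0.6]]'|grep -E "ee|ft"
```

```text
ee_pos: [558.1, 180.8, 81.1]
ft_force: [-0.7, 0.6, -3.3]
ee_pos: [558.1, 180.9, 80.7]
ft_force: [-0.3, -0.9, -2.7]
ee_pos: [558.1, 180.9, 80.7]
ft_force: [-3.8, -1.7, 3.1]
```

Contact with the block is felt. I open slowly and measure the rim.

```bash
python3 -m jog '[[0,0,0,0,0,0,0.72],[0,0,0,0,0,0,0.78],[0,0,0,0,0,0,0.85],[0,0,0,0,0,0,1],[0,0,0,0,0,0,1],[0,0,0,0,0,0,1]]'
python3 - <<'E'
from h import *
t0=cv2.imread("pics/top0.png");t=optics.get_image("top")[:,:,::-1].copy()
T=cv2.resize(t0[228:243,378:404],None,fx=4,fy=4,interpolation=2)
c0=proj("top",[*W(14.8,30.5),140]);c1=proj("top",[*W(17,168.6),138]);d=(c1-c0).round().astype(int);m=10
S=t[228+d[1]-m:243+d[1]+m,378+d[0]-m:404+d[0]+m];S=cv2.resize(S,None,fx=4,fy=4,interpolation=2)
_,v,_,l=cv2.minMaxLoc(cv2.matchTemplate(S,T,cv2.TM_CCOEFF_NORMED));pt=c0+d+np.array(l)/4-m
print(v,pt,"beaker plate",P(at("top",pt,138)))
for d in optics.masks_of("beaker","top"): print(d["conf"],np.round(d["extent"],1))
E
```

```text
t: 29.35
ee_pos: [558.2, 181.0, 80.2]
orientation: [-0.118, 2.353, 0.048]
ft_force: [0.2, -0.1, -0.0]
width: 87.8
grasp_force: 0.0
0.3714599013328552 [320.24401671 242.22704628] beaker plate [ 39.69878866 188.46255968]
0.96 [330.6 249.8  31.9  26.7]
```

```bash
python3 -m jog '[[0,0,-0.15,0,0,0,1],[0,0,-0.3,0,0,0,1],[0,0,-0.3,0,0,0,1],[0,0,-0.3,0,0,0,1],[0,0,-0.3,0,0,0,1],[0,0,-0.3,0,0,0,1],[0,0,-0.3,0,0,0,1],[0,0,-0.3,0,0,0,1],[0,0,-0.3,0,0,0,1],[0,0,0,0,0,0,1],[0,0,0,0,0,0,1]]'; python3 be.py 9
python3 - <<'E'
from h import *
s=optics.get_image("side");t=optics.get_image("top")
for n in("top","side"):
  for d in optics.masks_of("beaker",n): print(n,round(d["conf"],2),np.round(d["extent"],1))
for n in("top","side"):
    print(n,"rim pred",[np.round(proj(n,[*W(18+dx,168.6+dy),138]),1).tolist() for dx,dy in((0,0),(32,0),(-32,0),(0,32),(0,-32))],"foot",[np.round(proj(n,[*W(18+dx,168.6+dy),48]),1).tolist() for dx,dy in((0,0),(32,0),(-32,0),(0,32),(0,-32))])
a=cv2.resize(s[190:300,230:430,::-1],(600,330),interpolation=2);b=cv2.resize(t[205:295,250:450,::-1],(600,270),interpolation=2);cv2.imwrite("pics/m5.png",np.vstack([a,b]))
E
```

```text
t: 30.55
ee_pos: [486.3, 174.1, 152.9]
orientation: [-0.119, 2.351, 0.049]
ft_force: [-0.6, -0.2, -0.8]
width: 87.8
grasp_force: 0.0
joint (np.float64(98.0), np.float64(0.02), [98.0, 97.2, 98.8, 97.8, 97.5, 98.0, 98.8, 97.2, 98.8, 97.8, 98.5, 98.2, 97.8, 97.5])
block far x (np.float64(88.6), np.float64(-0.19), [88.0, 88.5, 87.8, 88.0, 88.5, 88.0, 88.5, 87.8, 88.2, 88.5, 88.0, 88.0, 88.2, 87.8, 88.0, 87.2])
block +y (np.float64(239.0), np.float64(-0.16), [239.0, 239.2, 239.0, 239.2, 240.2, 238.8, 238.2, 239.0, 239.0, 238.2, 239.0, 238.8, 239.5])
top 0.96 [331.4 252.1  30.3  31.6]
side 0.98 [311.  228.9  31.7  48.8]
top rim pred [[330.6, 251.5], [329.1, 236.4], [332.2, 266.6], [315.6, 253.0], [345.7, 249.9]] foot [[330.8, 253.5], [329.4, 239.6], [332.3, 267.4], [316.9, 254.9], [344.8, 252.0]]
side rim pred [[310.3, 215.6], [321.4, 209.8], [298.8, 221.6], [301.2, 208.5], [319.7, 223.0]] foot [[310.2, 245.4], [320.7, 239.5], [299.4, 251.5], [301.6, 238.2], [319.1, 252.9]]
```

View pics/m5.png

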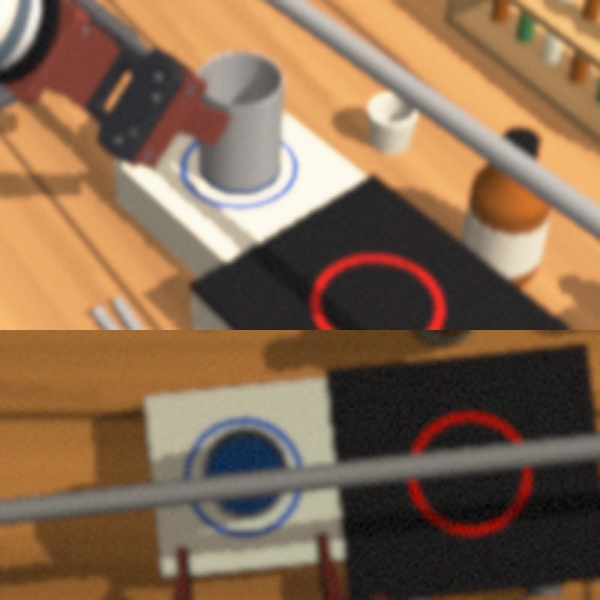

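The last picture shows the beaker upright and centred in the blue ring at (243,475), the block flush along the joint at about (330–345, 380–560), and the gripper clear. The centring error is about 2 mm and the block is square within 0.2°. Handing in.

```bash
python3 -c "
from workcell import ctrl
print(ctrl.close_job())"
```

```text
the job is handed in; nothing more can be done
None
```

The job is handed in at about 31 s of the 67 s allowed. By the last measurements, the block sits flush and square against the hotplate, and the beaker stands upright on it within about 2 mm of the blue ring's centre. The verdict was not reported back.

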